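Set the sample shaker to speed 5

ROBOT

A 6-joint arm with a two-finger parallel gripper is mounted at the origin on the work surface. World frame = base frame: x ahead of the robot, y to its left, z up, the work surface at z = 0. Lengths are in m, angles in degrees, forces in N, time in s.
With the tool pointing down it reaches from about 0.25 to 0.725 m from the base axis. Payload 9.7 kg.
Tool frame: the origin (TCP) lies at the centre of the arm's flange, where the gripper is bolted on; the fingertips stand bot.tips_ahead ahead of it and the grasp point (between the pads) lies 155 mm ahead of it (bot.tips_ahead is the distance from the TCP to the fingertips, in m); z points along the fingers, y is the line along which they close (so a half turn about z gives the same grasp; the last joint's range is limited). The gripper opens to 85 mm and grips with 20 to 120 N. Pads are 22 mm wide; open, the fingers measure 114 mm over their backs; the gripper's body (76 mm by 85 mm) begins 54 mm behind the grasp point. The pads swing forward as they close: fully open they stand 13 mm farther back than shut.
Start: joints at [73.396, 4.979, 10.078, 95.1, 0, 90], TCP at [0.157, 0.527, 0.405] pointing down, gripper open.
Joint ranges: [-179.16, 179.16], [-48.56, 103.87], [-65.8, 70.77], [-126.05, 130.52], [-82.76, 87.17], [-180, 180]. Speed limits (degrees/s): [127.2, 127.2, 147.25, 180, 180, 180].

INTERFACE

Orientations are given as [roll, pitch, yaw] about the fixed x, y, z axes, in that order (R = Rz(yaw) Ry(pitch) Rx(roll)).
In Python, from workcell import bot gives the robot as it stands.
- The arm moves only by the tool drive_tool, never from a script. Its argument "plan" is a list of rows, each an object of numbers: "dx", "dy", "dz": the shift along the tool's x, y, z in m; "roll": the turn about the tool's z in rad; "hand": the finger opening in m, from 0 to 0.0854. In form: [{"dx": .., "dy": .., "dz": .., "roll": .., "hand": ..}, ...]. A call has 1 to 20 rows; each row is the pose to reach, as a shift and turn from the pose commanded when the call began, along the tool's axes at that moment; what a row does not reach only later rows make up. A row lasts 1/12 s, in which the tool goes at most 41.7 mm and 7.16 degrees, less where a joint would pass 70% of its speed; a pose out of reach is approached as far as the arm can. A call with a gripper value outside its range is refused whole. The fingers move at their own pace and stop on an object; "force" is the grip in N (left out, the last holds). Time passes only in rows, so rows that repeat a pose let the fingers close. It gives the time, the measured TCP pose, the force and the opening at its end, in the units of the state.
- bot.get_obs(): the state, without advancing time (a new reading comes with each control period).
- bot.camera(name): name is "side" or "top"; returns a dict with "frame" (480x640x3 uint8, red, green, blue), "z_map" (480x640 float32, m along the optical axis (not along the pixel's ray), 0 where there is no reading), "mtx" (3x3 intrinsics, pixels), "k1" (the pictures are not rectified: a ray, as slopes to the right and down, at radius r is drawn at 1 + k1 r^2 times it, then the intrinsics apply), "R" (3x3) and "t" (3): a world point X has camera coordinates R X + t. Camera axes: x right, y down, z forward; pixel columns grow to the right and rows downward; lengths in m; the calibration is good to about 2 mm. A picture is of the moment at which its call begins.
- bot.job_done(): hands the job in, once; it reports no verdict.
The state is a dict: "time": time; "q": joint angles; "qd": joint speeds; "joint_efforts": joint torques, N m; "ee_pos": TCP position; "tcp_rot": TCP orientation; "wrist_force": force on the tool from outside, world axes, zero at the start; "torque": the same for the moment, N m; "opening": finger opening in m.
Only numpy, scipy, OpenCV 4.12 (cv2) and the standard library are available. Lean on these libraries where they do the work, as an engineer would, in place of code of your own. Each camera call takes 0.05 s, during which the arm holds its last target. There are 200 camera calls.

TASK

Turn the orange sample shaker up to speed 5: count the clicks of its speed dial from where it stands until it rests in position 5 (the green mark), then let go. Leave the blue shaker's dial where it is and do not disturb the lidded tub standing on the orange shaker.

Things in the scene. Friction and masses are not known exactly. Their poses are not given: they have to be found in the camera images.
- dial (a joint): Click dial on the orange shaker (fixed white box 240 x 200 x 75 mm, orange platform and bezel). Vertical axis. Rad, 0 = position 0 (off), growing clockwise from above, 25 deg (0.4363) a click, positions 0 to 7; position 5 = 2.182. Starts in 2, 3 or 4. A detent (about 0.1 N m to pass) pulls it into the nearer position. Marks round it: red 0, green 5, others black.
- dial_grip (a point): Point on the orange shaker's dial axis, 109 mm above the bench. Dial: black disc 48 mm across, 8 mm thick, with an upright grip bar 46 mm long, 14 mm wide; bar top 12 mm above this point, disc top 22 mm below it, shaker top 34 mm below it. The frame turns with the dial: x along the bar to its pointer end (white line on top and end face), y across the bar, z up.
- blue_dial (a joint): The same kind of dial on the blue shaker (same box, blue platform and bezel), which stands beside the orange one, to either side. It stands in position 2 (0.873 rad) and must stay there.
- tub: Loose closed tub, greyish translucent with white lid, 90 mm across the lid, 55 mm high, standing on the orange shaker's platform 110 to 130 mm from the dial's axis; platform 85 mm above the bench, lid top at 140 mm. Origin: centre of its underside; z up.
Mind the look-alikes: they are no part of the job. What is shaped like the tub but pink or yellow is not meant.

How it is judged (in metres and radians):
At the end, for the whole second after the job is handed in: The orange shaker's dial rests within 10 degrees of position 5 (2.007 to 2.357 rad), the blue shaker's dial is within 10 degrees of position 2 (0.698 to 1.047 rad), and the tub stands upright (within 10 degrees) less than 20 mm from where it was (value of joint dial between 2.007 and 2.357 rad and velocity of joint dial between -0.1 and 0.1 rad/s and value of joint blue_dial between 0.698 and 1.047 rad and distance of tub from where it was at the start of the episode below 0.02 m and angle between tub's own z axis and vertical below 0.17 rad); the robot touches nothing.
It fails at once if the blue shaker's dial is turned out of position 2 (value of joint blue_dial below 0.61 rad or value of joint blue_dial above 1.13 rad).
It fails at once if the tub is shoved more than 30 mm or tipped more than 25 degrees (distance of tub from where it was at the start of the episode above 0.03 m or angle between tub's own z axis and vertical above 0.44 rad).
It also fails if it takes over 32 s, if anything falls off the work surface, if the arm or the gripper's body presses on something with over 40 N, if the wrist force passes 120 N, or if a joint passes its speed limit or range.

## Working session

There is one attempt and no reset: what is moved stays moved. The work goes in short steps, Python scripts to look and compute and a tool call to move; the robot and the scene stay as the last step left them, time stands still between calls to the robot, and variables do not carry over. Pictures are saved under pics/ and viewed, on a budget of 10 in all, crops included, one or two more only if the job needs it, and the job is handed in when it is done.

Besides the shell and the picture viewer there is one more tool, called after "Emit:" as a command line: name --argument value ..., lists and objects as JSON in quotes. drive_tool: Moves the arm, as the interface text tells. Its arguments: {"type":"object","properties":{"plan":{"type":"array","items":{"type":"object","properties":{"dx":{"type":"number"},"dy":{"type":"number"},"dz":{"type":"number"},"roll":{"type":"number"},"hand":{"type":"number"}}}},"force":{"type":"number"}},"required":["plan"]}

```bash
mkdir -p pics; ls; python3 - <<'E'
from workcell import bot
import cv2,numpy as np
print(bot.get_obs(), bot.tips_ahead)
for n in("top","side"):
    c=bot.camera(n); cv2.imwrite(f"pics/{n}0.png",c["frame"][:,:,::-1]); np.savez(f"{n}0.npz",**c)
    print(n,c["mtx"],c["k1"],c["R"],c["t"])
E
```

```text
pics
{'time': 0.0, 'q': array([7.33965615e+01, 5.01111659e+00, 1.00340327e+01, 9.50992749e+01,
       1.74645579e-04, 8.99998971e+01]), 'qd': array([ 0.07878089, -0.03362865,  0.02919068,  0.01731925,  0.08659586,
        0.04435457]), 'joint_efforts': array([ 6.89547469e-04, -5.20388031e+01,  4.64805257e+01,  1.65151973e-02,
        1.53499495e-04,  7.89862383e-06]), 'ee_pos': array([0.15716027, 0.52706929, 0.40397898]), 'tcp_rot': array([-1.79923641e+02, -1.74782607e-04,  1.63396664e+02]), 'wrist_force': array([ 0.3615785 , -0.73381276, -0.40209115]), 'torque': array([-0.00127605,  0.01661988, -0.01822143]), 'opening': 0.08557302737643278} 0.1734
top [[478.34158322   0.         325.30793776]
 [  0.         478.34158322 237.33482987]
 [  0.           0.           1.        ]] -0.0916549368257231 [[ 0.00842553 -0.99925762  0.03759269]
 [-0.98715754 -0.01430923 -0.15910761]
 [ 0.15952742 -0.03576934 -0.98654526]] [-0.12174627  0.55217851  0.83375324]
side [[440.22261457   0.         317.62091666]
 [  0.         440.22261457 245.64239062]
 [  0.           0.           1.        ]] 0.004153326571071468 [[ 0.87477993 -0.48451093  0.00303792]
 [-0.3329987  -0.60575687 -0.72261364]
 [ 0.35195445  0.63111629 -0.69124547]] [-0.5276445   0.17093836  0.7536629 ]
```

View pics/top0.png

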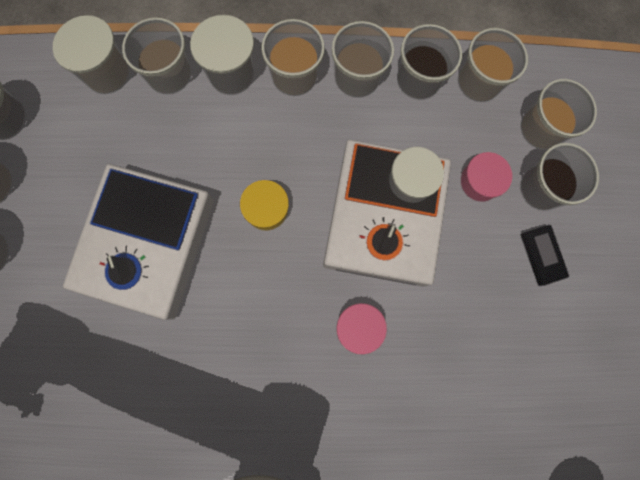

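View pics/side0.png

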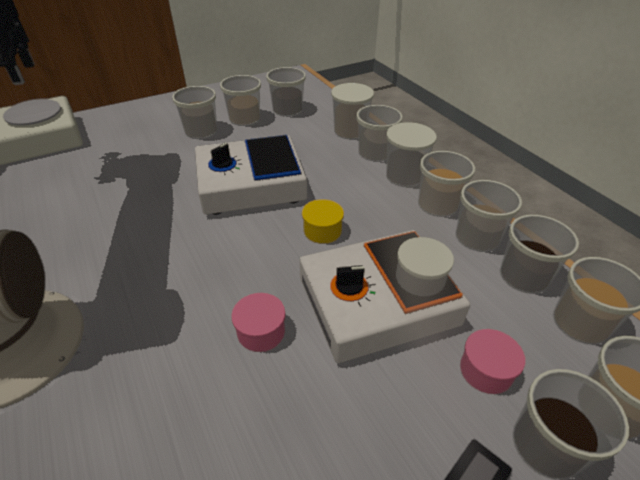

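The top view shows the orange shaker's dial at about (385,240), the tub at (417,173), and the blue shaker's dial at (123,270). Next I measure the dial.

```bash
cat > h.py <<'E'
import cv2,numpy as np
def ray(c,uv,z):
    "pixels -> world points on plane z"
    K=c["mtx"]; d=np.array([float(c["k1"]),0,0,0,0])
    s=cv2.undistortPoints(np.float64(uv).reshape(-1,1,2),K,d).reshape(-1,2)
    D=np.c_[s,np.ones(len(s))]@c["R"]; o=-c["R"].T@c["t"]
    return o+D*((z-o[2])/D[:,2])[:,None]
def proj(c,X):
    return cv2.projectPoints(np.float64(X).reshape(-1,1,3),cv2.Rodrigues(c["R"])[0],c["t"],c["mtx"],np.array([float(c["k1"]),0,0,0,0]))[0].reshape(-1,2)
E
python3 - <<'E'
from h import *
c=np.load("top0.npz"); f=c["frame"]; hsv=cv2.cvtColor(f,cv2.COLOR_RGB2HSV)
u0,v0,u1,v1=355,205,420,270
h=hsv[v0:v1,u0:u1].astype(int); H,S,V=h[...,0],h[...,1],h[...,2]
def pts(m): 
    y,x=np.nonzero(m); return np.c_[x+u0,y+v0]
o=pts((H>4)&(H<18)&(S>150)&(V>90))
P=ray(c,o,0.075); 
(cx,cy),r=cv2.minEnclosingCircle(np.float32(P[:,:2]*1000))
print("bezel",len(o),P.mean(0),cx,cy,r)
ctr=np.array([cx,cy])/1000
for n,m in(("red",((H<4)|(H>172))&(S>110)),("green",(H>40)&(H<85)&(S>80)&(V>50))):
    p=pts(m);q=ray(c,p,0.075)[:,:2].mean(0); print(n,len(p),p.mean(0),q,np.degrees(np.arctan2(*(q-ctr)[::-1])))
t=pts((np.abs(np.indices(H.shape)[0]+v0-420)<0))
# tub lid
m=((V:=hsv[...,2])>150)&(hsv[...,1]>15)&(hsv[...,1]<70); m[:140]=0;m[210:]=0;m[:,:385]=0;m[:,450:]=0
y,x=np.nonzero(m); 
q=ray(c,np.c_[x,y],0.14); print("tub",len(x),cv2.minEnclosingCircle(np.float32(q[:,:2]*1000)),q.mean(0))
z=c["z_map"]; 
# points higher than 100 mm near dial
vv,uu=np.mgrid[v0:v1,u0:u1]; uv=np.c_[uu.ravel(),vv.ravel()]
s=cv2.undistortPoints(np.float64(uv).reshape(-1,1,2),c["mtx"],np.array([float(c["k1"]),0,0,0,0])).reshape(-1,2)
Z=z[vv,uu].ravel(); X=(np.c_[s,np.ones(len(s))]*Z[:,None]-c["t"])@c["R"]
k=(X[:,2]>.108)&(X[:,2]<.13)&(np.hypot(*(X[:,:2]-ctr).T)<.035); B=X[k]
print("bar",k.sum(),B.mean(0)); w,v=np.linalg.eigh(np.cov(B[:,:2].T)); print(np.sqrt(w),np.degrees(np.arctan2(v[1,1],v[0,1])))
big=cv2.resize(f[v0:v1,u0:u1],None,fx=6,fy=6,interpolation=cv2.INTER_CUBIC)
cs=np.load("side0.npz"); fs=cs["frame"][250:315,310:390]
b=np.load("top0.npz")["frame"][235:300,90:155]
im=np.hstack([big,cv2.resize(fs,(480,390),interpolation=cv2.INTER_CUBIC)])
cv2.imwrite("pics/crop0.png",cv2.resize(im[...,::-1],None,fx=.9,fy=.9))
E
```

```text
bezel 478 [ 0.55215486 -0.22430119  0.075     ] 562.1921997070312 -239.6133270263672 58.42938995361328
red 7 [361.71428571 236.42857143] [ 0.55151543 -0.17945795] 100.06442500272794
green 6 [400.66666667 226.66666667] [ 0.57036706 -0.25006162] -51.96000231548761
tub 2334 ((641.4065551757812, -259.63720703125), 72.19583892822266) [ 0.65176026 -0.27323695  0.14      ]
bar 147 [ 0.54952566 -0.22267989  0.12049474]
[0.00414519 0.00862764] 161.70835659262747
```

View pics/crop0.png

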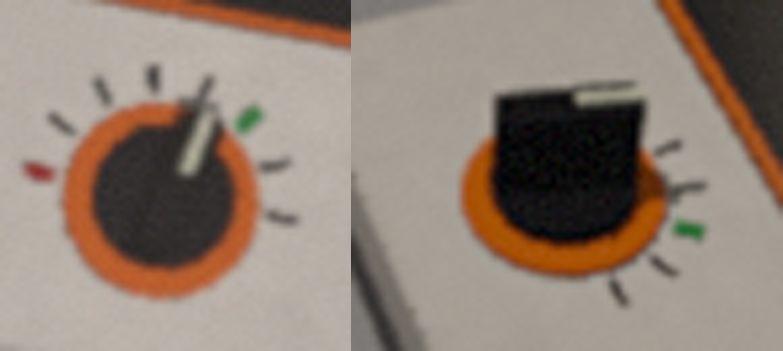

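```bash
python3 - <<'E'
from h import *
c=np.load("top0.npz"); hsv=cv2.cvtColor(c["frame"],cv2.COLOR_RGB2HSV).astype(int); H,S,V=[hsv[...,i] for i in range(3)]
yy,xx=np.indices(H.shape)
m=(H>4)&(H<18)&(S>150)&(V>90)&(np.hypot(xx-384.6,yy-242)<21)
P=ray(c,np.c_[xx[m],yy[m]],.075)[:,:2]
hull=cv2.convexHull(np.float32(P*1000)); e=cv2.fitEllipse(hull); print("ellipse",e)
ctr=np.array(e[0])/1000
A=lambda q:np.degrees(np.arctan2(q[1],q[0]))
for n,p in(("red",(361.7,236.4)),("green",(400.7,226.7))): print(n,A(ray(c,[p],.075)[0,:2]-ctr))
m=(S<70)&(V>120)&(xx>386)&(xx<397)&(yy>=223)&(yy<240)&(np.hypot(xx-384.6,yy-242)<20)
q=np.c_[xx[m],yy[m]]; print(len(q))
W=ray(c,q,.121)[:,:2]*1000; l=cv2.fitLine(np.float32(W),cv2.DIST_HUBER,0,.01,.01).ravel(); print("line",l,A(l[:2]), "mean from ctr",A(W.mean(0)/1000-ctr))
m=(V>140)&(S<90)&(np.hypot(xx-417,yy-173)<32); m&=~((yy>200)); m=m.astype(np.uint8)
cn=max(cv2.findContours(m,0,1)[0],key=cv2.contourArea).reshape(-1,2)
print("tub",cv2.fitEllipse(np.float32(ray(c,cn,.14)[:,:2]*1000)))
s=np.load("side0.npz"); hs=cv2.cvtColor(s["frame"],cv2.COLOR_RGB2HSV).astype(int)
m=(hs[...,0]>4)&(hs[...,0]<18)&(hs[...,1]>150)&(hs[...,2]>60)&(np.hypot(xx-350,yy-287)<24)
# ends of white line, side view, crop px -> image
for p in [(578-351,98),(640-351,89)]: print("side line",ray(s,[(310+p[0]/.9/6,250+p[1]/.9/6)],.121))
Q=ray(s,np.c_[xx[m],yy[m]],.075)[:,:2]*1000; print("side bezel",cv2.minEnclosingCircle(np.float32(Q)))
# bar from depth: z>.1
for cc in(c,s):
  z=cc["z_map"]; k=z>0; X=(np.c_[cv2.undistortPoints(np.float64(np.c_[xx[k],yy[k]]).reshape(-1,1,2),cc["mtx"],np.array([float(cc["k1"]),0,0,0,0])).reshape(-1,2),np.ones(k.sum())]*z[k][:,None]-cc["t"])@cc["R"]
  X=X[np.hypot(*(X[:,:2]-ctr).T)<.04]; B=X[(X[:,2]>.115)&(X[:,2]<.127)]; print(len(B),cv2.minAreaRect(np.float32(B[:,:2]*1000)),B.mean(0))
E
```

```text
ellipse ((542.7046508789062, -219.95706176757812), (61.66996383666992, 62.4890251159668), 139.7530059814453)
red 77.66466777675585
green -47.53946108812793
43
line [ 9.1631365e-01 -4.0046132e-01  5.5574591e+02 -2.2548730e+02] -23.60702 mean from ctr -21.279016109006516
tub ((654.982177734375, -272.1100158691406), (87.89159393310547, 99.21342468261719), 164.15272521972656)
side line [[ 0.54416519 -0.22216803  0.121     ]]
side line [[ 0.56272728 -0.22808175  0.121     ]]
side bezel ((542.2584228515625, -219.15528869628906), 32.13656997680664)
221 ((542.7090454101562, -220.22488403320312), (14.041077613830566, 47.13380432128906), 67.43705749511719) [ 0.54167183 -0.2195549   0.12094242]
231 ((541.4127807617188, -220.71096801757812), (15.749155044555664, 46.49445343017578), 67.40015411376953) [ 0.54010257 -0.22276106  0.12028415]
```

Bar points at −22.5°, 100° clockwise of the red mark, so the dial is in position 4. That means one click to 5 (25° clockwise). Axis at (0.5425, −0.220), tub at about (0.653, −0.271). I'm moving over the dial.

Emit:
drive_tool --plan '[{"dx": -0.012, "dy": -0.012, "dz": 0, "roll": 0, "hand": 0.06}, {"dx": -0.035, "dy": -0.036, "dz": 0, "roll": 0, "hand": 0.06}, {"dx": -0.063, "dy": -0.066, "dz": 0, "roll": 0, "hand": 0.06}, {"dx": -0.091, "dy": -0.095, "dz": 0, "roll": 0, "hand": 0.06}, {"dx": -0.119, "dy": -0.124, "dz": 0, "roll": 0, "hand": 0.06}, {"dx": -0.147, "dy": -0.153, "dz": 0, "roll": 0, "hand": 0.06}, {"dx": -0.175, "dy": -0.182, "dz": 0, "roll": 0, "hand": 0.06}, {"dx": -0.203, "dy": -0.211, "dz": 0, "roll": 0, "hand": 0.06}, {"dx": -0.231, "dy": -0.24, "dz": 0, "roll": 0, "hand": 0.06}, {"dx": -0.259, "dy": -0.269, "dz": 0, "roll": 0, "hand": 0.06}, {"dx": -0.287, "dy": -0.298, "dz": 0, "roll": 0, "hand": 0.06}, {"dx": -0.315, "dy": -0.327, "dz": 0, "roll": 0, "hand": 0.06}, {"dx": -0.343, "dy": -0.356, "dz": 0, "roll": 0, "hand": 0.06}, {"dx": -0.371, "dy": -0.386, "dz": 0, "roll": 0, "hand": 0.06}, {"dx": -0.399, "dy": -0.415, "dz": 0, "roll": 0, "hand": 0.06}, {"dx": -0.427, "dy": -0.444, "dz": 0, "roll": 0, "hand": 0.06}, {"dx": -0.45, "dy": -0.468, "dz": 0, "roll": 0, "hand": 0.06}, {"dx": -0.465, "dy": -0.483, "dz": 0, "roll": 0, "hand": 0.06}, {"dx": -0.473, "dy": -0.492, "dz": 0, "roll": 0, "hand": 0.06}, {"dx": -0.475, "dy": -0.494, "dz": 0, "roll": 0, "hand": 0.06}]'

```text
time: 1.77
ee_pos: [0.4717, -0.0834, 0.404]
tcp_rot: [-180.0, -0.1, 163.3]
wrist_force: [-0.4, 0.4, -0.9]
opening: 0.0601
```

```bash
python3 - <<'E'
from workcell import bot
o=bot.get_obs(); print(o)
E
```

```text
{'time': 1.7667, 'q': array([-1.00299317e+01, -4.68646490e+00,  3.14146924e-01,  9.50763690e+01,
       -5.42937560e-03,  6.69123761e+00]), 'qd': array([-0.65678296,  1.1220092 ,  1.59945989,  0.61451075,  0.47911813,
       -1.22829677]), 'joint_efforts': array([ -1.25958066, -40.6522429 ,  47.00119615,  -0.24267138,
        -0.09813627,  -0.30376263]), 'ee_pos': array([ 0.47169411, -0.08343724,  0.40398022]), 'tcp_rot': array([-1.79985780e+02, -7.46085189e-02,  1.63278825e+02]), 'wrist_force': array([-0.36806144,  0.41723923, -0.85490771]), 'torque': array([ 0.07617562, -0.06844835,  0.0418943 ]), 'opening': 0.06007932758731614}
```

Emit:
drive_tool --plan '[{"dx": -0.01, "dy": -0.01, "dz": 0.0, "roll": 0.01}, {"dx": -0.03, "dy": -0.031, "dz": 0.0, "roll": 0.03}, {"dx": -0.05, "dy": -0.052, "dz": 0.0, "roll": 0.05}, {"dx": -0.07, "dy": -0.072, "dz": 0.0, "roll": 0.07}, {"dx": -0.09, "dy": -0.093, "dz": 0.0, "roll": 0.09}, {"dx": -0.103, "dy": -0.106, "dz": 0.01, "roll": 0.103}, {"dx": -0.108, "dy": -0.111, "dz": 0.03, "roll": 0.103}, {"dx": -0.108, "dy": -0.111, "dz": 0.05, "roll": 0.103}, {"dx": -0.108, "dy": -0.111, "dz": 0.07, "roll": 0.103}, {"dx": -0.108, "dy": -0.111, "dz": 0.08, "roll": 0.103}, {"dx": -0.108, "dy": -0.111, "dz": 0.085, "roll": 0.103}, {"dx": -0.108, "dy": -0.111, "dz": 0.085, "roll": 0.103}, {"dx": -0.108, "dy": -0.111, "dz": 0.085, "roll": 0.103}]'

```text
invalid input at $.plan[0]: expected keys dx, dy, dz, roll, hand
```

```bash
python3 - <<'E'
from workcell import bot
from h import *
t=bot.camera("top")["frame"]; s=bot.camera("side")["frame"]
im=np.hstack([cv2.resize(t[130:310,290:470],(400,400)),cv2.resize(s[150:350,250:450],(400,400))])
cv2.imwrite("pics/pre.png",im[...,::-1])
E
```

```text
(no output)
```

View pics/pre.png

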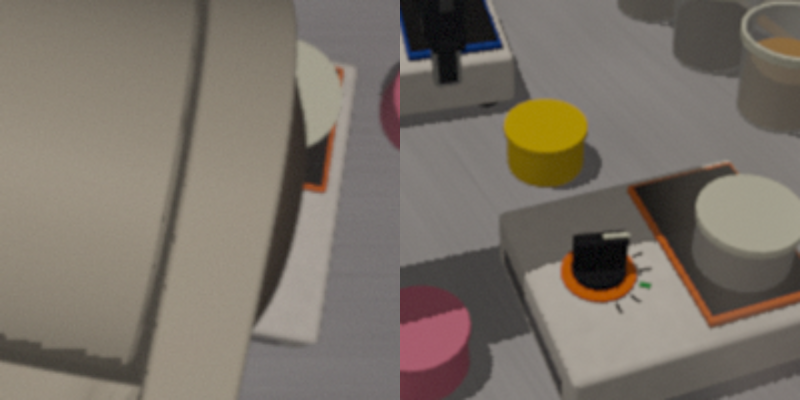

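The move was refused because the `hand` key was missing. The picture shows the arm blocking the top view. The side view is clear, with the dial at crop (600,265). I'll resend it with `hand`.

Emit:
drive_tool --plan '[{"dx": -0.01, "dy": -0.01, "dz": 0.0, "roll": 0.01, "hand": 0.06}, {"dx": -0.03, "dy": -0.031, "dz": 0.0, "roll": 0.03, "hand": 0.06}, {"dx": -0.05, "dy": -0.052, "dz": 0.0, "roll": 0.05, "hand": 0.06}, {"dx": -0.07, "dy": -0.072, "dz": 0.0, "roll": 0.07, "hand": 0.06}, {"dx": -0.09, "dy": -0.093, "dz": 0.0, "roll": 0.09, "hand": 0.06}, {"dx": -0.103, "dy": -0.106, "dz": 0.01, "roll": 0.103, "hand": 0.06}, {"dx": -0.108, "dy": -0.111, "dz": 0.03, "roll": 0.103, "hand": 0.06}, {"dx": -0.108, "dy": -0.111, "dz": 0.05, "roll": 0.103, "hand": 0.06}, {"dx": -0.108, "dy": -0.111, "dz": 0.07, "roll": 0.103, "hand": 0.06}, {"dx": -0.108, "dy": -0.111, "dz": 0.08, "roll": 0.103, "hand": 0.06}, {"dx": -0.108, "dy": -0.111, "dz": 0.085, "roll": 0.103, "hand": 0.06}, {"dx": -0.108, "dy": -0.111, "dz": 0.085, "roll": 0.103, "hand": 0.06}, {"dx": -0.108, "dy": -0.111, "dz": 0.085, "roll": 0.103, "hand": 0.06}]'

```text
time: 2.95
ee_pos: [0.5431, -0.2189, 0.3208]
tcp_rot: [180.0, 0.1, 157.5]
wrist_force: [0.8, -0.2, 0.8]
opening: 0.06
```

```bash
python3 - <<'E'
from workcell import bot
from h import *
s=bot.camera("side")["frame"]; print(bot.get_obs()["q"])
cv2.imwrite("pics/pre2.png",cv2.resize(s[150:350,250:480],None,fx=3,fy=3)[...,::-1])
E
```

```text
[-2.19606364e+01  8.91998636e+00  5.16518777e+00  8.61344497e+01
 -1.83145470e-03  5.16070616e-01]
```

View pics/pre2.png

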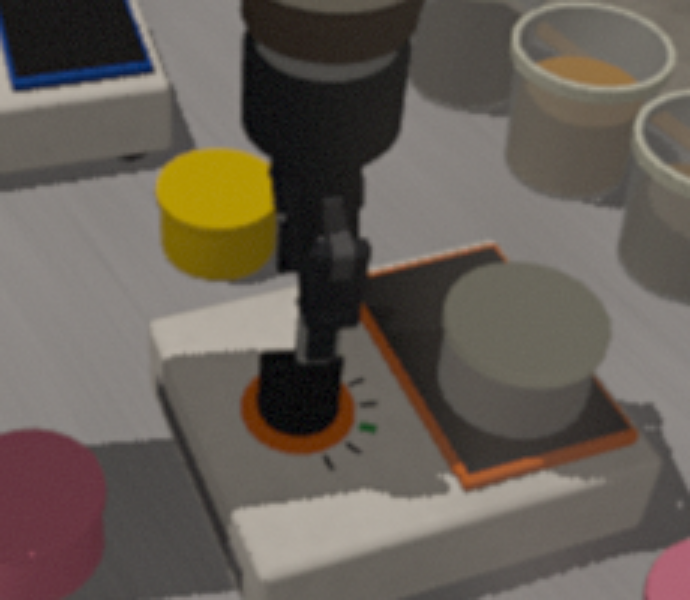

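The gripper is centred over the dial at crop (300,390), and the tub at (525,350) is clear of it. Next: descend, then close.

Emit:
drive_tool --force 30 --plan '[{"dx": 0, "dy": 0, "dz": 0.01, "roll": 0, "hand": 0.06}, {"dx": 0, "dy": 0, "dz": 0.022, "roll": 0, "hand": 0.06}, {"dx": 0, "dy": 0, "dz": 0.034, "roll": 0, "hand": 0.06}, {"dx": 0, "dy": 0, "dz": 0.044, "roll": 0, "hand": 0.06}, {"dx": 0, "dy": 0, "dz": 0.05, "roll": 0, "hand": 0.06}, {"dx": 0, "dy": 0, "dz": 0.052, "roll": 0, "hand": 0.06}, {"dx": 0, "dy": 0, "dz": 0.052, "roll": 0, "hand": 0.045}, {"dx": 0, "dy": 0, "dz": 0.052, "roll": 0, "hand": 0.03}, {"dx": 0, "dy": 0, "dz": 0.052, "roll": 0, "hand": 0.02}, {"dx": 0, "dy": 0, "dz": 0.052, "roll": 0, "hand": 0.01}, {"dx": 0, "dy": 0, "dz": 0.052, "roll": 0, "hand": 0.005}, {"dx": 0, "dy": 0, "dz": 0.052, "roll": 0, "hand": 0.005}, {"dx": 0, "dy": 0, "dz": 0.052, "roll": 0, "hand": 0.005}, {"dx": 0, "dy": 0, "dz": 0.052, "roll": 0, "hand": 0.005}]'

```text
time: 4.17
ee_pos: [0.5428, -0.22, 0.2686]
tcp_rot: [-179.9, 0.1, 157.4]
wrist_force: [-3.0, -5.2, 1.5]
opening: 0.0134
```

Bar gripped, opening 13.4 mm. Turning one click clockwise.

Emit:
drive_tool --plan '[{"dx": 0, "dy": 0, "dz": 0, "roll": 0.04, "hand": 0.005}, {"dx": 0, "dy": 0, "dz": 0, "roll": 0.09, "hand": 0.005}, {"dx": 0, "dy": 0, "dz": 0, "roll": 0.14, "hand": 0.005}, {"dx": 0, "dy": 0, "dz": 0, "roll": 0.19, "hand": 0.005}, {"dx": 0, "dy": 0, "dz": 0, "roll": 0.24, "hand": 0.005}, {"dx": 0, "dy": 0, "dz": 0, "roll": 0.29, "hand": 0.005}, {"dx": 0, "dy": 0, "dz": 0, "roll": 0.34, "hand": 0.005}, {"dx": 0, "dy": 0, "dz": 0, "roll": 0.39, "hand": 0.005}, {"dx": 0, "dy": 0, "dz": 0, "roll": 0.43, "hand": 0.005}, {"dx": 0, "dy": 0, "dz": 0, "roll": 0.44, "hand": 0.005}, {"dx": 0, "dy": 0, "dz": 0, "roll": 0.44, "hand": 0.005}, {"dx": 0, "dy": 0, "dz": 0, "roll": 0.44, "hand": 0.005}, {"dx": 0, "dy": 0, "dz": 0, "roll": 0.44, "hand": 0.005}]'

```text
time: 5.25
ee_pos: [0.5428, -0.2201, 0.2686]
tcp_rot: [-179.9, 0.1, 132.2]
wrist_force: [-4.0, -5.3, 1.7]
opening: 0.0136
```

Emit:
drive_tool --plan '[{"dx": 0, "dy": 0, "dz": 0, "roll": 0, "hand": 0.02}, {"dx": 0, "dy": 0, "dz": 0, "roll": 0, "hand": 0.035}, {"dx": 0, "dy": 0, "dz": 0, "roll": 0, "hand": 0.05}, {"dx": 0, "dy": 0, "dz": 0, "roll": 0, "hand": 0.05}, {"dx": 0, "dy": 0, "dz": 0, "roll": 0, "hand": 0.05}, {"dx": 0, "dy": 0, "dz": 0, "roll": 0, "hand": 0.05}, {"dx": 0, "dy": 0, "dz": -0.01, "roll": 0, "hand": 0.05}, {"dx": 0, "dy": 0, "dz": -0.03, "roll": 0, "hand": 0.05}, {"dx": 0, "dy": 0, "dz": -0.055, "roll": 0, "hand": 0.05}, {"dx": 0, "dy": 0, "dz": -0.08, "roll": 0, "hand": 0.05}, {"dx": 0, "dy": 0, "dz": -0.105, "roll": 0, "hand": 0.05}, {"dx": 0, "dy": 0, "dz": -0.125, "roll": 0, "hand": 0.05}, {"dx": 0, "dy": 0, "dz": -0.135, "roll": 0, "hand": 0.05}, {"dx": 0, "dy": 0, "dz": -0.135, "roll": 0, "hand": 0.05}]'

```text
time: 6.42
ee_pos: [0.5431, -0.2193, 0.4056]
tcp_rot: [179.9, 0.2, 132.3]
wrist_force: [0.3, -0.1, -0.1]
opening: 0.0501
```

Now I back the arm off for a clear check.

Emit:
drive_tool --plan '[{"dx": 0.01, "dy": 0.004, "dz": 0, "roll": 0, "hand": 0.05}, {"dx": 0.035, "dy": 0.013, "dz": 0, "roll": 0, "hand": 0.05}, {"dx": 0.065, "dy": 0.024, "dz": 0, "roll": 0, "hand": 0.05}, {"dx": 0.095, "dy": 0.035, "dz": 0, "roll": 0, "hand": 0.05}, {"dx": 0.125, "dy": 0.046, "dz": 0, "roll": 0, "hand": 0.05}, {"dx": 0.155, "dy": 0.058, "dz": 0, "roll": 0, "hand": 0.05}, {"dx": 0.185, "dy": 0.069, "dz": 0, "roll": 0, "hand": 0.05}, {"dx": 0.215, "dy": 0.08, "dz": 0, "roll": 0, "hand": 0.05}, {"dx": 0.24, "dy": 0.09, "dz": 0, "roll": 0, "hand": 0.05}, {"dx": 0.25, "dy": 0.094, "dz": 0, "roll": 0, "hand": 0.05}, {"dx": 0.25, "dy": 0.094, "dz": 0, "roll": 0, "hand": 0.05}, {"dx": 0.25, "dy": 0.094, "dz": 0, "roll": 0, "hand": 0.05}, {"dx": 0.25, "dy": 0.094, "dz": 0, "roll": 0, "hand": 0.05}]'

```text
time: 7.5
ee_pos: [0.4445, 0.0284, 0.402]
tcp_rot: [-179.9, -0.0, 132.3]
wrist_force: [-0.2, -0.3, 0.6]
opening: 0.0501
```

```bash
python3 - <<'E'
from workcell import bot
from h import *
T=bot.camera("top");t=T["frame"]; S=bot.camera("side");s=S["frame"]
yy,xx=np.indices((480,640)); ctr=np.array([.5425,-.220])
for c in(T,S):
  z=c["z_map"]; k=z>0; X=(np.c_[cv2.undistortPoints(np.float64(np.c_[xx[k],yy[k]]).reshape(-1,1,2),c["mtx"],np.array([float(c["k1"]),0,0,0,0])).reshape(-1,2),np.ones(k.sum())]*z[k][:,None]-c["t"])@c["R"]
  X=X[np.hypot(*(X[:,:2]-ctr).T)<.04]; B=X[(X[:,2]>.115)&(X[:,2]<.127)]
  if len(B)>20: print(len(B),cv2.minAreaRect(np.float32(B[:,:2]*1000)))
for n,f0,f1 in(("top",np.load("top0.npz")["frame"],t),("side",np.load("side0.npz")["frame"],s)):
  m=[]
  for f in(f0,f1):
    h=cv2.cvtColor(f,cv2.COLOR_RGB2HSV).astype(int); cu=(417,173) if n=="top" else (425,260)
    k=(h[...,2]>140)&(h[...,1]<90)&(np.hypot(xx-cu[0],yy-cu[1])<28); m.append((k.sum(),xx[k].mean(),yy[k].mean()))
  print(n,"lid",m)
im=np.hstack([cv2.resize(t[195:275,350:430],(400,400)),cv2.resize(s[220:320,310:410+0],(400,400))])
cv2.imwrite("pics/end.png",im[...,::-1]); 
a=np.hstack([cv2.resize(np.load("side0.npz")["frame"][130:210,180:280],(400,320)),cv2.resize(s[130:210,180:280],(400,320))])
cv2.imwrite("pics/end2.png",a[...,::-1]); cv2.imwrite("pics/endfull.png",t[...,::-1])
E
```

```text
218 ((542.6104125976562, -220.53407287597656), (14.003872871398926, 47.404624938964844), 42.140953063964844)
228 ((541.2374877929688, -221.3264923095703), (14.970513343811035, 46.31178665161133), 41.94424057006836)
top lid [(np.int64(2083), np.float64(418.23523763802206), np.float64(171.40374459913585)), (np.int64(2126), np.float64(418.1622765757291), np.float64(171.2121354656632))]
side lid [(np.int64(1644), np.float64(425.56021897810217), np.float64(256.09063260340633)), (np.int64(1652), np.float64(425.59200968523004), np.float64(256.0950363196126))]
```

View pics/end.png

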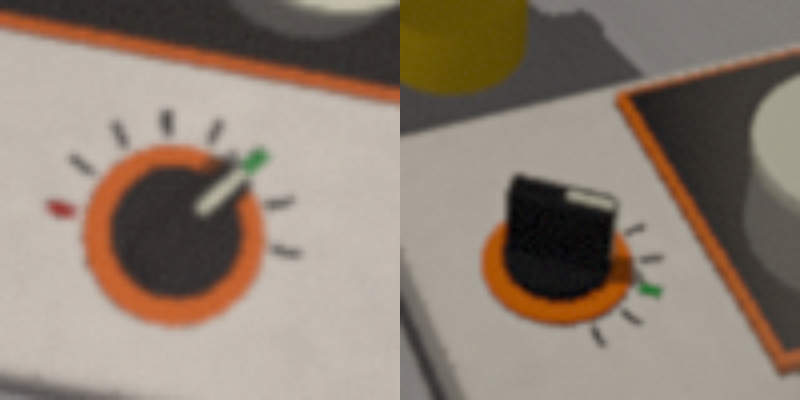

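View pics/endfull.png

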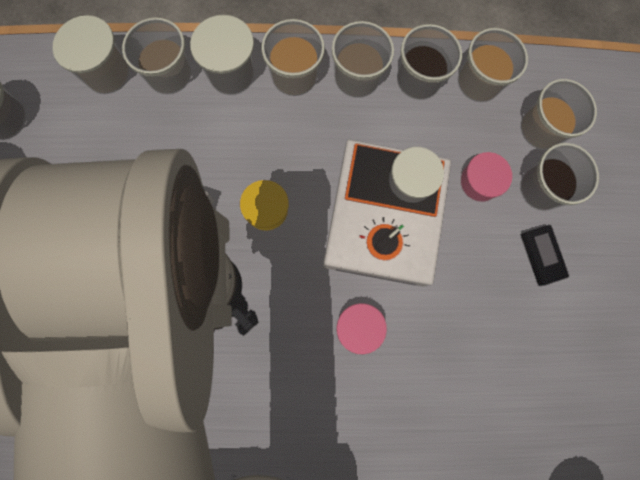

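The pointer is on the green mark (crop (255,160)) and the bar now lies at −47.9°, where position 5 is −47.5°. The tub is unmoved at (418,171), and the arm is well clear.

```bash
python3 -c "
from workcell import bot
print(bot.job_done())"
```

```text
the job is handed in; nothing more can be done
None
```

The orange shaker's dial now rests in position 5, and I've handed the job in. It started in position 4, with its bar 100° clockwise of the red mark. I gripped the bar, turned it one click (25°) clockwise, let go and backed the arm away.

- **Dial:** both cameras put the bar at about −48°, against −47.5° for the green mark. The pointer lies on the green mark in the picture.
- **Tub:** its lid is within 0.2 px of where it was in both views, so it did not move.
- **Arm:** it was clear of everything, with wrist force near zero and 7.5 s of the 32 s used at the last move.
- **Blue shaker:** the gripper never went near its dial. I didn't measure the dial afterwards, and the arm covered it in the final top view.
- **Refused move:** one move was refused because I left out its `hand` value; nothing moved, and I resent it.

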